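# Close up the canister row and nest the sauce cups

## Robot

A 6-joint arm with a two-finger parallel gripper is mounted at the origin on the work surface. World frame = base frame: x ahead of the robot, y to its left, z up, the work surface at z = 0. Lengths are in m, angles in rad, forces in N, time in s.
With the tool pointing down it reaches from about 0.25 to 0.725 m from the base axis. Payload 9.7 kg.
Tool frame: the origin (TCP) lies on the centre line of the jaws, within the pads' length; the fingertips stand 8 mm ahead of it and the grasp point (between the pads) lies 11 mm behind it (manip.finger_overhang is the distance from the TCP to the fingertips, in m); z points along the fingers, y is the line along which they close (so a half turn about z gives the same grasp; the last joint's range is limited). The gripper opens to 85 mm and grips with 20 to 120 N. Pads are 22 mm wide; open, the fingers measure 114 mm over their backs; the gripper's body (76 mm by 85 mm) begins 54 mm behind the grasp point. The pads swing forward as they close: fully open they stand 13 mm farther back than shut.
Start: joints at [-1.189, 0.087, 0.176, 1.66, 0, 1.571], TCP at [0.205, -0.51, 0.239] pointing down, gripper open.
Joint ranges: [-3.13, 3.13], [-0.85, 1.81], [-1.15, 1.24], [-2.2, 2.28], [-1.44, 1.52], [-3.14, 3.14]. Speed limits (rad/s): [2.22, 2.22, 2.57, 3.14, 3.14, 3.14].

## Interface

Orientations are given as [roll, pitch, yaw] about the fixed x, y, z axes, in that order (R = Rz(yaw) Ry(pitch) Rx(roll)).
In Python, from station import manip, eoat, monitor, snapshot, camera_info, workorder gives the robot as it stands. Calls block until the motion is done:
- manip.goto(position, orientation): joint-space move of the TCP to a pose.
- manip.line_to(position, ori=None, velocity=0.15): straight line of the TCP; ori=None keeps the orientation; velocity is the mean speed in m/s.
- manip.movej(angles): joint-space move.
- eoat.set_gripper(opening, newtons=None): finger opening in m; newtons is the grip in N (None keeps the last); returns when the fingers have stopped.
- manip.dwell(seconds).
- manip.solve_ik(position, orientation): joint angles nearest the present ones, or None.
- monitor.get_state(): the state.
- snapshot(name): name is "scene" or "top"; returns (picture, depth): 480x640x3 uint8, blue, green, red; 480x640 float32, m along the optical axis (not along the pixel's ray), 0 where there is no reading.
- camera_info(name): a dict with "camera_matrix" (3x3 intrinsics, pixels), "k1" (the pictures are not rectified: a ray, as slopes to the right and down, at radius r is drawn at 1 + k1 r^2 times it, then the intrinsics apply), "R" (3x3) and "t" (3): a world point X has camera coordinates R X + t. Camera axes: x right, y down, z forward; pixel columns grow to the right and rows downward; lengths in m; the calibration is good to about 2 mm. A picture is of the moment at which its call begins. camera_info takes no time and is no camera call.
A pose or a line that the arm cannot do raises manip.Unreachable and nothing moves.
- workorder.close_job(): hands the job in; it is judged then, once.
The state is a dict: "time_s": time; "joint_positions": joint angles; "joint_velocities": joint speeds; "tau": joint torques, N m; "tool_pos": TCP position; "tcp_rot": TCP orientation; "contact_force": force on the tool from outside, world axes, zero at the start; "wrist_torque": the same for the moment, N m; "finger_gap": finger opening in m; "gripper_force": force on a finger pad.
Only numpy, scipy, OpenCV 4.12 (cv2) and the standard library are available. Lean on these libraries where they do the work, as an engineer would, in place of code of your own. Each camera call takes 0.05 s, during which the arm holds its last target. There are 200 camera calls.

## Task

Clear up the seasoning corner: line up all the small square blue canisters upright on the bamboo mat in one straight row along the middle of the mat, the first flush against the dark end board and each of the others butted flush against its neighbour so that no gap is left. Nest all the white sauce cups in one upright stack standing on the black disc in the middle of the lazy Susan. The order of canisters and cups does not matter; leave everything else on the table where it is.

Things in the scene. Friction and masses are not known exactly. Their poses are not given: they have to be found in the camera images.
- rack: fixed bamboo mat, 130 x 312 x 6 mm, with a dark wooden end board (110 wide, 12 thick, 70 high above the table) standing at its -y end; origin under the mat's centre; the row of canisters runs along its y axis from the end board, its x axis runs across the mat
- row_start (a point): point on the mat's top surface, at the foot of the end board's inner face, in the middle of the mat's width; axes as the rack: +y points away from the end board along the row, z up
- susan_centre (a point): centre of the top surface, 22 mm above the table, of the wooden lazy Susan (230 mm across, turns freely); it is the middle of a black centre disc 100 mm across
- sauce_dish: small blue sauce dish, 84 mm across and 18 high, a bystander; origin under its centre
- soy_bottle: amber bottle with red cap, 56 mm across, 170 high, a bystander; origin under its centre
- vinegar_jar: green glass jar, 68 mm across, 110 high, a bystander; origin under its centre
- big_canister: big round blue canister with white lid, 114 mm across, 148 high, a bystander; origin under its centre
- ladle_rest: steel ladle rest with a ladle lying on it along its x axis, 260 x 90 mm, 30 high, a bystander; origin under its centre
- rolling_pin: wooden rolling pin, 350 mm long along its x axis and 48 mm thick, lying in a stand, a bystander; origin at the middle of its underside
- can_a: blue plastic canister with white snap lid, square, 56 x 56 mm and 76 high with straight sides; origin under its centre, x and y square to its sides, z up; may be absent; starts on the bamboo mat
- can_b: blue plastic canister with white snap lid, square, 56 x 56 mm and 76 high with straight sides; origin under its centre, x and y square to its sides, z up; may be absent
- can_c: blue plastic canister with white snap lid, square, 56 x 56 mm and 76 high with straight sides; origin under its centre, x and y square to its sides, z up; may be absent
- can_d: blue plastic canister with white snap lid, square, 56 x 56 mm and 76 high with straight sides; origin under its centre, x and y square to its sides, z up; may be absent
- cup_a: white ceramic sauce cup, no handle, 66 mm high; 34 mm across at the foot, widening to 51 at 38 mm height, then a shoulder out to a straight rim band 64 across from 43 to 66 mm height; wall 4 mm; origin under its foot, z up; a cup nested in another stands about 27 mm higher than it; may be absent
- cup_b: white ceramic sauce cup, no handle, 66 mm high; 34 mm across at the foot, widening to 51 at 38 mm height, then a shoulder out to a straight rim band 64 across from 43 to 66 mm height; wall 4 mm; origin under its foot, z up; a cup nested in another stands about 27 mm higher than it; may be absent
- cup_c: white ceramic sauce cup, no handle, 66 mm high; 34 mm across at the foot, widening to 51 at 38 mm height, then a shoulder out to a straight rim band 64 across from 43 to 66 mm height; wall 4 mm; origin under its foot, z up; a cup nested in another stands about 27 mm higher than it; may be absent
- cup_d: white ceramic sauce cup, no handle, 66 mm high; 34 mm across at the foot, widening to 51 at 38 mm height, then a shoulder out to a straight rim band 64 across from 43 to 66 mm height; wall 4 mm; origin under its foot, z up; a cup nested in another stands about 27 mm higher than it; may be absent
Things that resemble listed ones, but are neither listed nor needed, are in the scene too. What is shaped like the cup_c but brown is not meant.

How it is judged:
At the end, for the whole second after the job is handed in: All canisters upright on the mat, within 8 mm of its middle line, square within 0.12 rad, the first within 3 mm of the end board, the rest within 3 mm of touching a neighbour; all cups upright (0.1 rad) in one nested stack on the lazy Susan within 30 mm of its centre; at rest ((y of can_a in the frame of row_start between 0.022 and 0.031 m or (y of can_a in the frame of row_start between 0.078 and 0.09 m and ((distance between can_a and can_b below 0.059 m and y of can_b in the frame of row_start between 0.022 and 0.031 m) or (distance between can_a and can_c below 0.059 m and y of can_c in the frame of row_start between 0.022 and 0.031 m) or (distance between can_a and can_d below 0.059 m and y of can_d in the frame of row_start between 0.022 and 0.031 m))) or (y of can_a in the frame of row_start between 0.134 and 0.149 m and ((distance between can_a and can_b below 0.059 m and y of can_b in the frame of row_start between 0.078 and 0.09 m) or (distance between can_a and can_c below 0.059 m and y of can_c in the frame of row_start between 0.078 and 0.09 m) or (distance between can_a and can_d below 0.059 m and y of can_d in the frame of row_start between 0.078 and 0.09 m))) or (y of can_a in the frame of row_start between 0.19 and 0.208 m and ((distance between can_a and can_b below 0.059 m and y of can_b in the frame of row_start between 0.134 and 0.149 m) or (distance between can_a and can_c below 0.059 m and y of can_c in the frame of row_start between 0.134 and 0.149 m) or (distance between can_a and can_d below 0.059 m and y of can_d in the frame of row_start between 0.134 and 0.149 m)))) and (y of can_b in the frame of row_start between 0.022 and 0.031 m or (y of can_b in the frame of row_start between 0.078 and 0.09 m and ((distance between can_b and can_a below 0.059 m and y of can_a in the frame of row_start between 0.022 and 0.031 m) or (distance between can_b and can_c below 0.059 m and y of can_c in the frame of row_start between 0.022 and 0.031 m) or (distance between can_b and can_d below 0.059 m and y of can_d in the frame of row_start between 0.022 and 0.031 m))) or (y of can_b in the frame of row_start between 0.134 and 0.149 m and ((distance between can_b and can_a below 0.059 m and y of can_a in the frame of row_start between 0.078 and 0.09 m) or (distance between can_b and can_c below 0.059 m and y of can_c in the frame of row_start between 0.078 and 0.09 m) or (distance between can_b and can_d below 0.059 m and y of can_d in the frame of row_start between 0.078 and 0.09 m))) or (y of can_b in the frame of row_start between 0.19 and 0.208 m and ((distance between can_b and can_a below 0.059 m and y of can_a in the frame of row_start between 0.134 and 0.149 m) or (distance between can_b and can_c below 0.059 m and y of can_c in the frame of row_start between 0.134 and 0.149 m) or (distance between can_b and can_d below 0.059 m and y of can_d in the frame of row_start between 0.134 and 0.149 m)))) and (y of can_c in the frame of row_start between 0.022 and 0.031 m or (y of can_c in the frame of row_start between 0.078 and 0.09 m and ((distance between can_c and can_a below 0.059 m and y of can_a in the frame of row_start between 0.022 and 0.031 m) or (distance between can_c and can_b below 0.059 m and y of can_b in the frame of row_start between 0.022 and 0.031 m) or (distance between can_c and can_d below 0.059 m and y of can_d in the frame of row_start between 0.022 and 0.031 m))) or (y of can_c in the frame of row_start between 0.134 and 0.149 m and ((distance between can_c and can_a below 0.059 m and y of can_a in the frame of row_start between 0.078 and 0.09 m) or (distance between can_c and can_b below 0.059 m and y of can_b in the frame of row_start between 0.078 and 0.09 m) or (distance between can_c and can_d below 0.059 m and y of can_d in the frame of row_start between 0.078 and 0.09 m))) or (y of can_c in the frame of row_start between 0.19 and 0.208 m and ((distance between can_c and can_a below 0.059 m and y of can_a in the frame of row_start between 0.134 and 0.149 m) or (distance between can_c and can_b below 0.059 m and y of can_b in the frame of row_start between 0.134 and 0.149 m) or (distance between can_c and can_d below 0.059 m and y of can_d in the frame of row_start between 0.134 and 0.149 m)))) and (y of can_d in the frame of row_start between 0.022 and 0.031 m or (y of can_d in the frame of row_start between 0.078 and 0.09 m and ((distance between can_d and can_a below 0.059 m and y of can_a in the frame of row_start between 0.022 and 0.031 m) or (distance between can_d and can_b below 0.059 m and y of can_b in the frame of row_start between 0.022 and 0.031 m) or (distance between can_d and can_c below 0.059 m and y of can_c in the frame of row_start between 0.022 and 0.031 m))) or (y of can_d in the frame of row_start between 0.134 and 0.149 m and ((distance between can_d and can_a below 0.059 m and y of can_a in the frame of row_start between 0.078 and 0.09 m) or (distance between can_d and can_b below 0.059 m and y of can_b in the frame of row_start between 0.078 and 0.09 m) or (distance between can_d and can_c below 0.059 m and y of can_c in the frame of row_start between 0.078 and 0.09 m))) or (y of can_d in the frame of row_start between 0.19 and 0.208 m and ((distance between can_d and can_a below 0.059 m and y of can_a in the frame of row_start between 0.134 and 0.149 m) or (distance between can_d and can_b below 0.059 m and y of can_b in the frame of row_start between 0.134 and 0.149 m) or (distance between can_d and can_c below 0.059 m and y of can_c in the frame of row_start between 0.134 and 0.149 m)))) and x of can_a in the frame of row_start between -0.008 and 0.008 m and z of can_a in the frame of row_start between -0.004 and 0.004 m and angle between each of can_a, can_b, can_c, can_d's own z axis and vertical below 0.06 rad and (angle between the x axis of can_a and the x axis of rack, either way round below 0.12 rad or angle between the x axis of can_a and the y axis of rack, either way round below 0.12 rad) and linear speed of each of can_a, can_b, can_c, can_d, cup_a, cup_b, cup_c, cup_d below 0.02 m/s and x of can_b in the frame of row_start between -0.008 and 0.008 m and z of can_b in the frame of row_start between -0.004 and 0.004 m and (angle between the x axis of can_b and the x axis of rack, either way round below 0.12 rad or angle between the x axis of can_b and the y axis of rack, either way round below 0.12 rad) and x of can_c in the frame of row_start between -0.008 and 0.008 m and z of can_c in the frame of row_start between -0.004 and 0.004 m and (angle between the x axis of can_c and the x axis of rack, either way round below 0.12 rad or angle between the x axis of can_c and the y axis of rack, either way round below 0.12 rad) and x of can_d in the frame of row_start between -0.008 and 0.008 m and z of can_d in the frame of row_start between -0.004 and 0.004 m and (angle between the x axis of can_d and the x axis of rack, either way round below 0.12 rad or angle between the x axis of can_d and the y axis of rack, either way round below 0.12 rad) and angle between each of cup_a, cup_b, cup_c, cup_d's own z axis and vertical below 0.1 rad and horizontal distance between each of cup_a, cup_b, cup_c, cup_d and susan_centre below 0.03 m and horizontal distance between cup_a and cup_b below 0.01 m and horizontal distance between each of cup_a, cup_b and cup_c below 0.01 m and horizontal distance between each of cup_a, cup_b, cup_c and cup_d below 0.01 m and (z of cup_a in the frame of susan_centre between -0.004 and 0.004 m or distance between cup_a and cup_b between 0.02 and 0.034 m or distance between cup_a and cup_c between 0.02 and 0.034 m or distance between cup_a and cup_d between 0.02 and 0.034 m) and (z of cup_b in the frame of susan_centre between -0.004 and 0.004 m or distance between cup_b and cup_a between 0.02 and 0.034 m or distance between cup_b and cup_c between 0.02 and 0.034 m or distance between cup_b and cup_d between 0.02 and 0.034 m) and (z of cup_c in the frame of susan_centre between -0.004 and 0.004 m or distance between cup_c and cup_a between 0.02 and 0.034 m or distance between cup_c and cup_b between 0.02 and 0.034 m or distance between cup_c and cup_d between 0.02 and 0.034 m) and (z of cup_d in the frame of susan_centre between -0.004 and 0.004 m or distance between cup_d and cup_a between 0.02 and 0.034 m or distance between cup_d and cup_b between 0.02 and 0.034 m or distance between cup_d and cup_c between 0.02 and 0.034 m)).
It fails at once if a bystander is pushed more than 5 cm or tipped (distance of any of sauce_dish, soy_bottle, vinegar_jar, big_canister, ladle_rest, rolling_pin from where it was at the start of the episode above 0.05 m or angle between any of sauce_dish, soy_bottle, vinegar_jar, big_canister, ladle_rest's own z axis and vertical above 0.5 rad).
Of can_a, can_b, can_c, can_d only 3 to 4 are there at a start; the rules pass over those that are not, and their reading is None.
Of cup_a, cup_b, cup_c, cup_d only 3 to 4 are there at a start; the rules pass over those that are not, and their reading is None.
At some moment in a run one of can_a, can_b, can_c, can_d may be knocked a few centimetres aside while the robot is not near it.
It also fails if it takes over 210 s, if anything falls off the work surface, if the arm or the gripper's body presses on something with over 40 N, if the wrist force passes 120 N, or if a joint passes its speed limit or range.

## Working session

There is one attempt and no reset: what is moved stays moved. The work goes in short steps, each a Python script; the robot and the scene stay as the last script left them, time stands still between calls to the robot, and variables do not carry over. Pictures are saved under pics/ and viewed, at most 14 in all, crops included, and the job is handed in when it is done.

```bash
mkdir -p pics; ls; python3 - <<'E'
from station import manip, eoat, monitor, snapshot, camera_info, workorder
import cv2,numpy as np
for n in("scene","top"):
    p,d=snapshot(n); cv2.imwrite(f"pics/{n}0.png",p); np.save(f"pics/{n}0.npy",d); c=camera_info(n); print(n,c, (d>0).mean())
print(monitor.get_state()["time_s"])
E
```

```text
pics
scene {'camera_matrix': array([[527.22157872,   0.        , 327.79715453],
       [  0.        , 527.22157872, 242.15283607],
       [  0.        ,   0.        ,   1.        ]]), 'k1': -0.0393146236858032, 'R': array([[-0.02727502,  0.99961937,  0.00414597],
       [ 0.70976174,  0.02228638, -0.7040892 ],
       [-0.7039136 , -0.01626139, -0.71009944]]), 't': array([ 0.04020999, -0.35719229,  1.71471218])} 0.9961197916666666
top {'camera_matrix': array([[621.52239566,   0.        , 326.85465038],
       [  0.        , 621.52239566, 241.50062657],
       [  0.        ,   0.        ,   1.        ]]), 'k1': -0.1745482798890289, 'R': array([[-0.00510332, -0.99997916, -0.00395454],
       [-0.99837341,  0.0053196 , -0.05676473],
       [ 0.05678458,  0.00365842, -0.99837975]]), 't': array([-0.01687173,  0.54333497,  1.50176634])} 0.99595703125
0.1
```

View pics/top0.png

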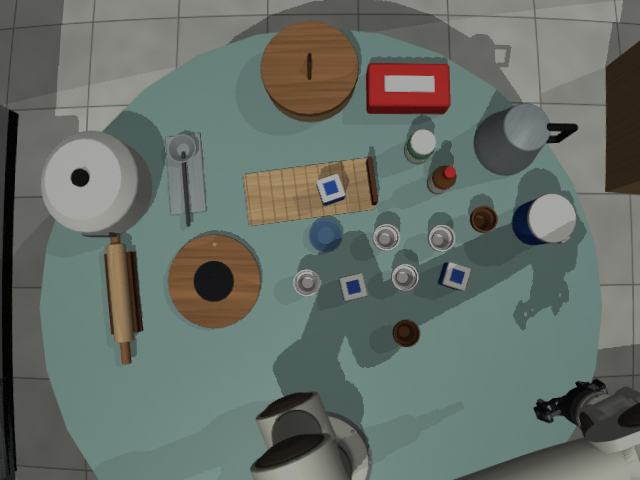

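View pics/scene0.png

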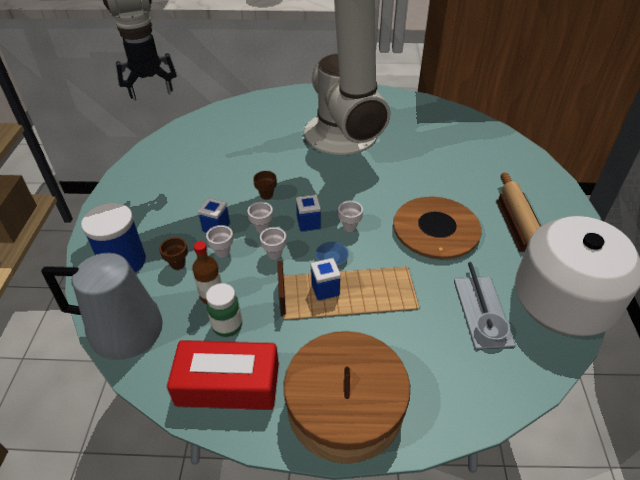

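```bash
cat > h.py <<'E'
from station import manip, eoat, monitor, snapshot, camera_info, workorder
import cv2, numpy as np
from math import *
def cam(n):
    c=camera_info(n); return c["camera_matrix"],np.array([c["k1"],0,0,0,0.]),c["R"],c["t"]
def und(n,px):
    K,D,R,t=cam(n)
    return cv2.undistortPointsIter(np.float64(px).reshape(-1,1,2),K,D,None,None,(3,50,1e-10)).reshape(-1,2)
def toplane(n,px,z):
    K,D,R,t=cam(n); u=und(n,px); d=np.c_[u,np.ones(len(u))]@R; C=-R.T@t
    return C+d*((z-C[2])/d[:,2])[:,None]
def cloud(n,dep):
    K,D,R,t=cam(n); v,u=np.mgrid[:480,:640]
    w=und(n,np.c_[u.ravel(),v.ravel()]); P=np.c_[w,np.ones(len(w))]*dep.reshape(-1,1)
    return ((P-t)@R).reshape(480,640,3)
def project(n,P):
    K,D,R,t=cam(n); return cv2.projectPoints(np.float64(P).reshape(-1,1,3),cv2.Rodrigues(R)[0],t,K,D)[0].reshape(-1,2)
def blobs(m,amin=60):
    n,l,s,c=cv2.connectedComponentsWithStats(m.astype(np.uint8))
    return [(c[i],s[i],l==i) for i in range(1,n) if s[i][4]>=amin]
def look():
    return (*snapshot("top"),)
def rect(n,mask,z):
    cs=cv2.findContours(mask.astype(np.uint8),cv2.RETR_EXTERNAL,cv2.CHAIN_APPROX_NONE)[0]
    c=max(cs,key=cv2.contourArea).reshape(-1,2)
    w=toplane(n,c,z)[:,:2]
    (x,y),(a,b),th=cv2.minAreaRect((w*1000).astype(np.float32))
    return x/1000,y/1000,a,b,radians(th)
def cans(p,d):
    # lids: within the square outline; height window from depth, bluish/white colour
    X=cloud("top",d); h=X[...,2]; out=[]
    m=(h>.066)&(h<.092)
    for c,s,l in blobs(m):
        Q=X[l]
        zt=np.median(Q[:,2]); r=rect("top",l,zt)
        out.append((c.round(1),s[4],round(zt,4),np.round(r,4)))
    return out
E
python3 - <<'E'
from h import *
p=cv2.imread("pics/top0.png"); d=np.load("pics/top0.npy"); X=cloud("top",d)
print("noise",X[300:320,440:460,2].std(),X[300:320,440:460,2].mean())
for o in cans(p,d):
    if 40<o[3][2]<75: print(o)
hsv=cv2.cvtColor(p,cv2.COLOR_BGR2HSV)
m=(X[...,2]>.045)&(X[...,2]<.072)
print("cups")
for c,s,l in blobs(m,100):
    if s[4]<1200: print(c.round(1),s, X[l].mean(0).round(3), np.median(hsv[l],0), np.round(rect("top",l,.066),3))
m=(p.max(2)<40)
for c,s,l in blobs(m,500):
    if abs(c[0]-213)<15 and abs(c[1]-281)<15: print("disc",c,s,np.round(rect("top",l,.022),4))
m=(hsv[...,0]>8)&(hsv[...,0]<25)&(hsv[...,1]>60)&(p[...,2]>110)
for c,s,l in blobs(m,500): print("mat?",c.round(),s,np.round(rect("top",l,.006),4))
print(hsv[205,260],hsv[180,373],p[281,213])
crop=p[150:360,200:520]; cv2.imwrite("pics/crop1.png",cv2.resize(crop,None,fx=2.5,fy=2.5,interpolation=cv2.INTER_CUBIC))
E
```

```text
noise 0.07644713829560582 0.004574293657677716
(array([315.5,  45.2]), np.int32(79), np.float64(0.0895), array([1.01080e+00, 5.00000e-03, 4.59376e+01, 3.06058e+01, 1.56130e+00]))
(array([276.,  70.]), np.int32(145), np.float64(0.0904), array([ 0.9496,  0.1027, 57.9994, 62.8591,  0.7943]))
(array([342.5,  71.5]), np.int32(82), np.float64(0.0903), array([ 0.9496, -0.0594, 40.9749, 41.8659,  0.6133]))
(array([416.6, 151.6]), np.int32(161), np.float64(0.0812), array([ 0.7573, -0.2367, 65.2084, 47.9841,  0.994 ]))
(array([136.6, 198.3]), np.int32(276), np.float64(0.0782), array([  0.6559,   0.4441,  68.2645, 220.5645,   1.3431]))
(array([435.7, 183.3]), np.int32(66), np.float64(0.0807), array([ 0.6786, -0.2811, 52.5499, 26.5409,  0.6113]))
(array([330. , 187.8]), np.int32(574), np.float64(0.0825), array([ 6.65700e-01, -2.81000e-02,  5.76335e+01,  5.58040e+01,
        3.19700e-01]))
(array([456.3, 276.3]), np.int32(564), np.float64(0.0764), array([ 0.4564, -0.3236, 57.6961, 55.9638,  1.245 ]))
(array([352.6, 286.6]), np.int32(574), np.float64(0.0768), array([ 0.4337, -0.0797, 56.0444, 55.5
[... 1545 characters left out ...]
314e+01 1.20000e-03]
mat? [309.  32.] [273  22  74  19 897] [1.083800e+00 2.190000e-02 1.866038e+02 4.919020e+01 1.560000e+00]
mat? [309.  63.] [ 262   42   95   43 3182] [9.986000e-01 2.320000e-02 1.064773e+02 2.396652e+02 2.320000e-02]
mat? [312.  97.] [ 267   84   87   29 1233] [9.044000e-01 1.920000e-02 7.258440e+01 2.172328e+02 5.080000e-02]
mat? [303. 193.] [ 244  158  130   68 5463] [6.683000e-01 2.680000e-02 1.293491e+02 3.092564e+02 1.285000e-01]
mat? [215. 276.] [ 168  235   92   82 4208] [  0.463    0.2599 227.7359 197.2617   1.492 ]
mat? [118. 295.] [ 107  244   23  120 1537] [3.912000e-01 5.018000e-01 2.989952e+02 3.965820e+01 9.440000e-02]
[ 16 108 147] [ 11 144  71] [23 21 21]
```

View pics/crop1.png

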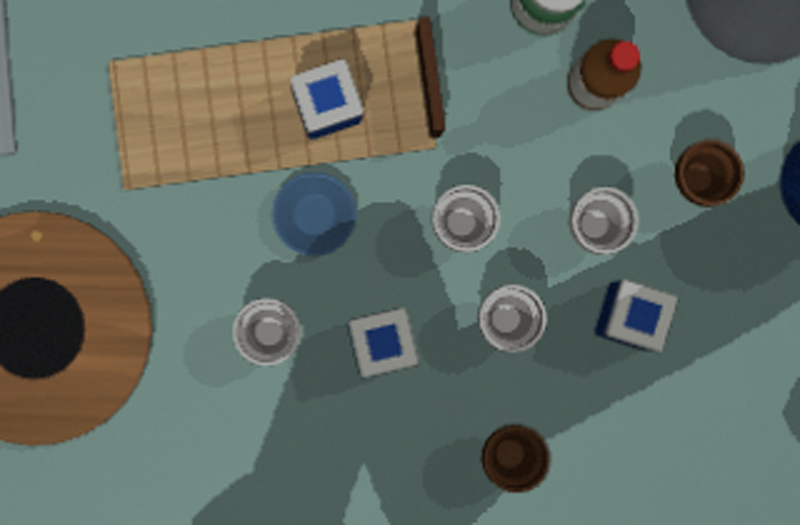

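```bash
cat >> h.py <<'E'
DOWN=lambda yaw:[pi,0,yaw]
HI=0.25
def best_yaw(pos,closing,mod=pi):
    """yaw whose tool y lies along `closing` (mod pi or pi/2), last joint nearest mid-range"""
    c=[]
    for k in range(-4,5):
        y=closing+pi/2+k*mod
        if abs(y)>pi+.01: continue
        q=manip.solve_ik(pos,DOWN(y))
        if q is not None: c.append((abs(q[5]),y))
    return min(c)[1]
def pick(x,y,z,yaw,op=.085,N=40):
    eoat.set_gripper(op,N)
    manip.goto([x,y,HI],DOWN(yaw)); manip.line_to([x,y,z+.03],velocity=.25); manip.line_to([x,y,z],velocity=.1)
    eoat.set_gripper(.0,N)
    s=monitor.get_state(); print("gap",round(s["finger_gap"],4),"F",np.round(s["gripper_force"],1),"cf",np.round(s["contact_force"],1))
    manip.line_to([x,y,HI],velocity=.25); print("lifted gap",round(monitor.get_state()["finger_gap"],4))
E
python3 - <<'E'
from h import *
p=cv2.imread("pics/top0.png"); d=np.load("pics/top0.npy"); X=cloud("top",d)
hsv=cv2.cvtColor(p,cv2.COLOR_BGR2HSV)
C=np.array([.6683,.0268]); a=.1285; Rm=np.array([[cos(a),sin(a)],[-sin(a),cos(a)]])
sub=np.zeros((480,640),bool); sub[145:215,355:385]=1
for lo,hi in((.064,.08),(.02,.06)):
    m=sub&(X[...,2]>lo)&(X[...,2]<hi)&(hsv[...,1]>100)
    Q=(X[m][:,:2]-C)@Rm.T; print(m.sum(),np.percentile(Q,[2,20,50,80,98],axis=0).round(4).T)
m=sub&(p[...,2]>110)&(hsv[...,0]>8)&(hsv[...,0]<25)
ys,xs=np.nonzero(m); Q=(toplane("top",np.c_[xs,ys],.006)[:,:2]-C)@Rm.T
for x0 in(-.06,-.03,0,.03,.06):
    k=abs(Q[:,0]-x0)<.006; print(x0,Q[k,1].min().round(4))
# scene view check of mat corners
s=monitor.get_state(); print(s["tool_pos"],s["tcp_rot"],manip.finger_overhang,s["finger_gap"])
for yk in(.028,.084,.140):
    P=C+Rm.T@np.array([0,yk-.144]); print(P.round(4),[ (best_yaw([*P,z],a).__round__(3)) for z in(.05,HI)])
E
```

```text
217 [[-0.0521 -0.0331 -0.0026  0.0311  0.0509]
 [-0.1613 -0.159  -0.1554 -0.1521 -0.1501]]
72 [[-0.0547 -0.046  -0.0048  0.0281  0.0507]
 [-0.1574 -0.1506 -0.1503 -0.15   -0.1497]]
-0.06 -0.1547
-0.03 -0.1493
0 -0.1497
0.03 -0.1496
0.06 -0.1542
[ 0.20483145 -0.51021888  0.23865828] [-3.14039514e+00  7.76647825e-06  3.81780284e-01] 0.008 0.08534894565740705
[ 0.6832 -0.0882] [1.699, 1.699]
[ 0.676  -0.0327] [1.699, 1.699]
[0.6688 0.0228] [1.699, 1.699]
```

```bash
cat >> h.py <<'E'
MC=np.array([.6683,.0268]); MA=.1285; U=np.array([cos(MA),sin(MA)]); V=np.array([-sin(MA),cos(MA)])
FACE=-.150
def find_cans():
    p,d=look(); return [np.array([o[3][0],o[3][1],o[2],o[3][4]]) for o in cans(p,d)
        if 52<o[3][2]<63 and 52<o[3][3]<63 and o[1]>450]
def rackxy(c):
    r=c[:2]-MC; w=(c[3]-MA+pi/4)%(pi/2)-pi/4
    return np.r_[r@U,r@V-FACE,w].round(4)
def place_can(c,slot):
    """c: x,y,ztop,yaw; slot: nominal row y of centre; press against what is there, release"""
    base=.006 if c[2]>.0795 else 0.; zc=.045
    cl=MA+(c[3]-MA+pi/4)%(pi/2)-pi/4
    yaw=best_yaw([c[0],c[1],HI],cl)
    pick(c[0],c[1],zc+base,yaw)
    ty=best_yaw([*(MC+V*(slot+FACE)),HI],MA); ty=min((ty,ty+pi,ty-pi),key=lambda t:abs(t-yaw))
    P=lambda yy,z:[*(MC+V*(yy+FACE)),z]
    y0=slot+.010
    manip.goto(P(y0,HI-.05),DOWN(ty)); manip.line_to(P(y0,zc+.0075),velocity=.15)
    f0=monitor.get_state()["contact_force"]
    y=y0
    while y>slot-.010:
        y-=.0007; manip.line_to(P(y,zc+.0075),velocity=.02)
        f=(monitor.get_state()["contact_force"]-f0)[:2]@V
        if abs(f)>6: break
    print("pressed at",round(y,4),"f",round(f,1))
    manip.line_to(P(y,zc+.006),velocity=.02)
    eoat.set_gripper(.085); manip.line_to(P(y,.15),velocity=.15)
    print("t",monitor.get_state()["time_s"])
E
python3 - <<'E'
from h import *
cs=find_cans()
for c in cs: print(c.round(4),rackxy(c))
c=[c for c in cs if c[2]>.0795][0]
place_can(c,.028)
manip.goto([.35,-.35,HI],DOWN(0))
p,d=look(); cv2.imwrite("pics/top1.png",p)
for c in find_cans(): print(c.round(4),rackxy(c))
E
```

```text
[ 0.6657 -0.0282  0.0827  0.3151] [-0.0096  0.0958  0.1866]
[ 0.4562 -0.3243  0.0764  1.245 ] [-0.2553 -0.171  -0.4543]
[ 0.4337 -0.0797  0.0765  0.2383] [-0.2463  0.0744  0.1098]
gap 0.0558 F 43.2 cf [0.8 0.  5.2]
lifted gap 0.0555
pressed at 0.0275 f 6.1
t 12.1083
[ 0.4561 -0.3244  0.0762  1.245 ] [-0.2555 -0.1711 -0.4543]
[ 0.4337 -0.0797  0.0765  0.2383] [-0.2463  0.0744  0.1098]
```

```bash
sed -i 's/    m=(h>.066)&(h<.092)$/    v=cv2.cvtColor(p,cv2.COLOR_BGR2HSV); m=(h>.066)\&(h<.092)\&~((v[...,0]<30)\&(v[...,1]>80))/' h.py
python3 - <<'E'
from h import *
p,d=look()
for c in find_cans(): print(c.round(4),rackxy(c))
cv2.imwrite("pics/crop2.png",cv2.resize(p[150:220,230:390],None,fx=4,fy=4,interpolation=cv2.INTER_CUBIC))
E
```

```text
[ 0.6825 -0.0946  0.0823  0.1396] [-0.0015  0.0278  0.0111]
[ 0.4562 -0.3243  0.0766  1.245 ] [-0.2553 -0.171  -0.4543]
[ 0.4337 -0.0797  0.0768  0.2383] [-0.2463  0.0744  0.1098]
```

View pics/crop2.png

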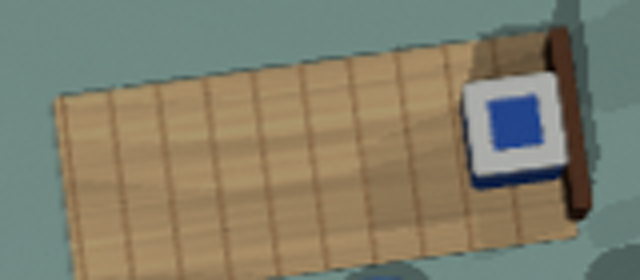

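The crop shows the first canister (515,125) flush against the dark board at (570,120) and square to the mat. I'll place the other two next.

```bash
python3 - <<'E'
from h import *
for slot in(.084,.140):
    cs=[c for c in find_cans() if abs(rackxy(c)[0])>.05 ]
    cs.sort(key=lambda c:-c[1]); print(len(cs),cs[0].round(3))
    place_can(cs[0],slot)
    manip.goto([.35,-.35,HI],DOWN(0))
for c in find_cans(): print(c.round(4),rackxy(c))
E
```

```text
2 [ 0.434 -0.08   0.077  0.238]
gap 0.0557 F 42.7 cf [-0.4  0.6  5.9]
lifted gap 0.0556
pressed at 0.0828 f 8.8
t 25.5167
1 [ 0.456 -0.324  0.076  1.245]
gap 0.0553 F 43.3 cf [ 0.8 -0.4  5.2]
lifted gap 0.0551
pressed at 0.1388 f 6.3
t 39.2583
```

```bash
cat >> h.py <<'E'
SUS=[.449,.2587]
def find_cups():
    p,d=look(); X=cloud("top",d); v=cv2.cvtColor(p,cv2.COLOR_BGR2HSV); out=[]
    m=(X[...,2]>.045)&(X[...,2]<.0725)&(v[...,1]<60)
    for c,s,l in blobs(m,80):
        if not(24<s[2]<30 and 24<s[3]<30): continue
        cc=cv2.findContours(l.astype(np.uint8),cv2.RETR_EXTERNAL,cv2.CHAIN_APPROX_NONE)[0][0].reshape(-1,2)
        (x,y),r=cv2.minEnclosingCircle((toplane("top",cc,.066)[:,:2]*1000).astype(np.float32))
        out.append(np.array([x/1000,y/1000,r]))
    return out
def place_cup(c,i,closing):
    zc=.050; yaw=best_yaw([c[0],c[1],HI],closing)
    pick(c[0],c[1],zc,yaw,N=30)
    z=zc+.022+.027*i+.006
    ty=yaw if manip.solve_ik([*SUS,z],DOWN(yaw)) is not None else best_yaw([*SUS,z],closing)
    manip.goto([*SUS,HI],DOWN(ty)); manip.line_to([*SUS,z],velocity=.12)
    manip.dwell(.2); f0=monitor.get_state()["contact_force"][2]; z1=z-.010
    while z>z1:
        z-=.0007; manip.line_to([*SUS,z],velocity=.02)
        f=monitor.get_state()["contact_force"][2]-f0
        if f>4: break
    print("cup",i,"base height over disc",round(z-zc-.022,4),"f",round(f,1))
    eoat.set_gripper(.085); manip.line_to([*SUS,HI],velocity=.2); print("t",monitor.get_state()["time_s"])
E
python3 - <<'E'
from h import *
cs=find_cups()
for c in cs: print(c.round(4))
cs.sort(key=lambda c:-c[1])
place_cup(cs[0],0,pi/2)
place_cup(cs[1],1,pi/2)
manip.goto([.35,-.35,HI],DOWN(0))
p,d=look(); cv2.imwrite("pics/top3.png",p); cv2.imwrite("pics/scene3.png",snapshot("scene")[0])
for c in find_cups(): print(c.round(4))
h=cloud("top",d)[...,2]; print("stack top",h[262:300,194:232].max())
v=cv2.cvtColor(p,cv2.COLOR_BGR2HSV); m=(v[...,0]>100)&(v[...,0]<130)&(v[...,1]>150)&(p[...,0]>100)&(h>.07)
for c,s,l in blobs(m,50):
    w=toplane("top",[c],.082)[0,:2]-MC; print(c.round(),s[4],(w@U).round(4),(w@V-FACE).round(4))
a=cv2.resize(p[150:320,170:400],None,fx=3,fy=3,interpolation=cv2.INTER_CUBIC); cv2.imwrite("pics/crop3.png",a)
E
```

```text
[ 0.5502 -0.159  32.561 ]
[ 0.5478 -0.2907 32.9063]
[ 0.4553 -0.2022 32.8604]
[4.44400e-01 3.02000e-02 3.17652e+01]
gap 0.0624 F 32.4 cf [-0.2 -0.7  6.2]
lifted gap 0.0627
cup 0 base height over disc 0.0004 f 9.3
t 52.0167
gap 0.062 F 32.6 cf [-0.  -1.1  6.2]
lifted gap 0.0616
cup 1 base height over disc 0.0267 f 5.6
t 63.0583
[ 0.5478 -0.2906 32.9219]
[ 0.4555 -0.2021 32.8535]
stack top 1.5301086435717028
[359. 180.] 130 -0.0007 0.027
[335. 183.] 131 -0.001 0.0832
[311. 187.] 133 -0.0009 0.1392
```

View pics/crop3.png

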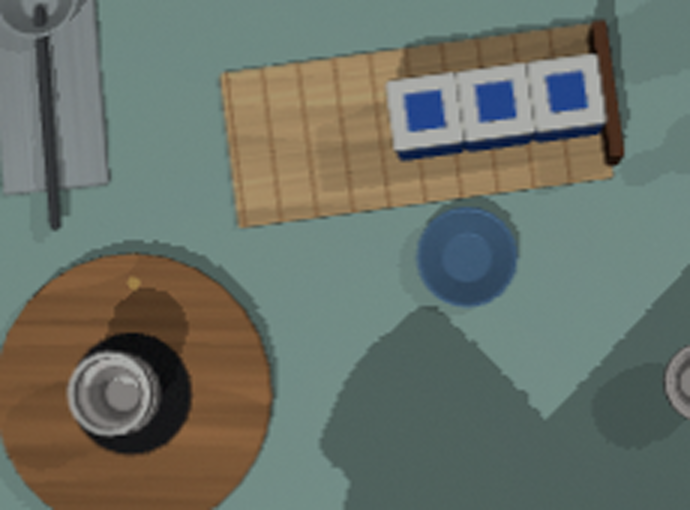

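The crop shows three canisters, with labels at (568,92), (496,101) and (425,111), in a tight straight row against the board. Two cups are nested upright on the disc at (115,393); the offset from the disc centre is parallax. Two cups remain.

```bash
python3 - <<'E'
from h import *
cs=sorted(find_cups(),key=lambda c:-c[1]); print(np.round(cs,4))
place_cup(cs[0],2,pi/2)
place_cup(cs[1],3,pi/2)
manip.goto([.35,-.35,HI],DOWN(0)); manip.dwell(1)
p,d=look(); s,ds=snapshot("scene"); print("left",find_cups())
X=cloud("scene",ds); h=cloud("top",d)[...,2]
v=cv2.cvtColor(p,cv2.COLOR_BGR2HSV); m=(v[...,0]>100)&(v[...,0]<130)&(v[...,1]>150)&(p[...,0]>100)&(h>.07)
for c,st,l in blobs(m,50):
    w=toplane("top",[c],.082)[0,:2]-MC; print(c.round(),st[4],(w@U).round(4),(w@V-FACE).round(4))
sub=np.hypot(X[...,0]-SUS[0],X[...,1]-SUS[1])<.06; print("stack top",np.percentile(X[sub][:,2],99.5))
a=cv2.resize(s[120:330,170:490],None,fx=2.5,fy=2.5,interpolation=cv2.INTER_CUBIC)
cv2.imwrite("pics/crop4.png",a)
m=(abs(h-.167)<.008)
for c,st,l in blobs(m,40):
    if st[0]<260 and 150<c[0] and 240<c[1]<320: print("top rim",np.round(rect("top",l,.169),4))
E
```

```text
[[ 0.4556 -0.2024 32.6245]
 [ 0.5478 -0.2906 32.9219]]
gap 0.0621 F 32.5 cf [ 0.3 -0.6  6.2]
lifted gap 0.0619
cup 2 base height over disc 0.053 f 6.5
t 77.275
gap 0.0637 F 32.7 cf [-0.9 -0.1  6.3]
lifted gap 0.064
cup 3 base height over disc 0.08 f 5.3
t 88.675
left []
[359. 180.] 129 -0.0008 0.0271
[335. 184.] 130 -0.001 0.0833
[311. 187.] 132 -0.0009 0.1393
stack top 0.16762699914680154
top rim [ 0.4482  0.2561 62.9901 61.2114  0.7922]
```

View pics/crop4.png

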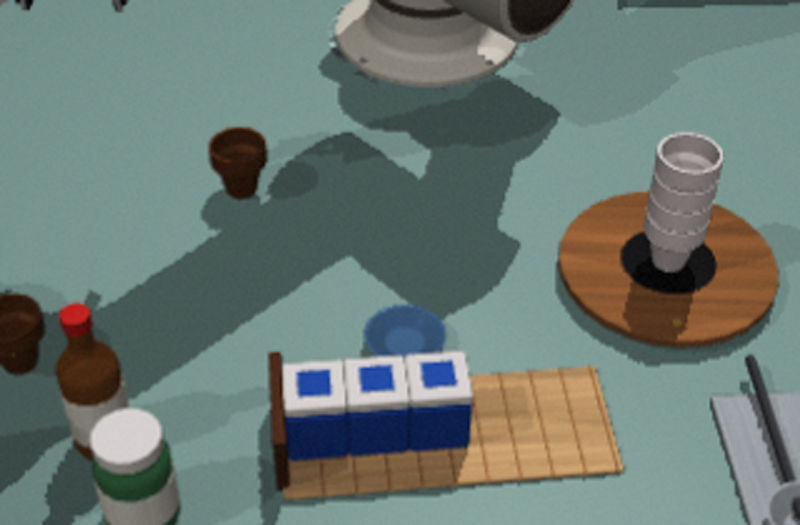

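The crop shows all four cups nested upright on the black disc at (680,205), with the top rim measured within 3 mm of the disc's centre. The three canisters at (315,385) to (440,375) form a closed row against the board, so I'm handing in.

```bash
python3 -c "
from h import *
print(workorder.close_job())"
```

```text
the job is handed in; nothing more can be done
None
```

I handed the job in at about 90 s: the three canisters are in one flush row against the end board, and the four white cups are nested upright on the black disc; the hand-in call returned no verdict.

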